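# Raise the jigger arm off the mould

## Task

The template arm of the bench jigger is down in the plaster mould. Clear the mould for loading by gently pushing the arm up from underneath its wooden cross-handle, past its balance point, until it lies back on its stop and stays up by itself. Only push, and only at the wooden handle: do not take hold of it, do not throw the arm up, and leave the mould and everything standing on the bench where they are.

Things in the scene. Friction and masses are not known exactly. Their poses are not given: they have to be found in the camera images.
- jigger: bench jigger, fixed: grey drive casting 400 x 260 x 28 mm, grey splash pan 240 mm across (rim 58 mm above the bench), cup head with the mould, and at x = 165 mm a grey two-cheek column 172 mm high carrying the arm. Origin on the bench under the pan's centre; x axis level, from the handle side towards the column, z up. The handle side (-x) faces roughly to the robot's right
- jigger_arm (a joint): angle of the arm about its pivot, rad: 0 = level, down with the template in the mould; grows as the handle rises; 1.08 = on the rubber back stop. Let go below its balance point it sinks to 0; above it, it tips slowly by itself onto the back stop and stays. Balance is somewhere from 0.47 to 0.67 rad, as the weight is set. Raising takes 2 to 5 N at the handle; the pivot is damped
- jigger_pivot (a point): centre of the arm's level pivot pin between the column cheeks, 150 mm above the bench, 165 mm from the spindle axis along the jigger's +x; the pin runs along the jigger's y axis, and the wooden handle circles about it
- grip_lower: lower half of the arm's wooden cross-handle, to be pushed from below: beech, 180 mm wide (y, level), 32 mm deep (x), 16 mm high (z), edges slightly rounded; origin at its centre. Bolted under the arm's front end: with the arm down, 285 mm from the pivot towards the jigger's -x and 29 mm below it, its underside 113 mm above the bench and free. Turns with the arm
- grip_upper: upper half of the same cross-handle, same size, lying on the lower half: together 32 x 32 mm in section. Origin at its centre, 16 mm above that of the lower half. Pressing both halves at once with the fingers counts as taking hold
- forearm: the steel of the arm, not to be pushed: flat bar 34 mm wide, 10 mm thick, from the pivot to the handle, on whose top it lies in the middle; aluminium template hanging from it into the mould; behind the pivot a tail rod with a dark steel weight (64 mm across, 50 mm long, 133 mm from the pivot), which swings back and down as the arm rises. Origin at the pivot
- mould: round white plaster mould, 156 mm across and 62 mm high, hollow, sitting loose in the cup head with its rim 112 mm above the bench; origin under its centre
- stamp_a: small turned wooden clay stamp, foot 48 mm across, 62 mm high, standing on the bench near the jigger; origin under its centre
- stamp_b: larger turned wooden clay stamp, foot 56 mm across, 62 mm high, standing near the jigger; origin under its centre
- plunger: plastic plunger cutter, 52 mm across, 50 mm high, standing near the jigger; origin under its centre
- beaker: terracotta beaker, 68 mm across, 75 mm high, standing near the jigger; origin under its centre
- rolling_pin: wooden rolling pin, 450 mm long, 48 mm thick, lying on the bench at the robot's right; origin under its middle
- slip_bowl: plastic mixing bowl, 210 mm across, 90 mm high, at the robot's left; origin under its centre
- tool_pot: white pot with modelling tools, 84 mm across, about 215 mm high with the tools, at the robot's left, beyond the bowl; origin under its centre

How it is judged:
At the end, for the whole second after the job is handed in: the arm lies still on its back stop (within 0.05 rad of fully up, 1.08 rad) with nothing holding it; the mould is still seated in the cup head (moved less than 10 mm) and every loose thing on the bench stands where it was (within 20 mm) (value of joint jigger_arm above 1.03 rad and velocity of joint jigger_arm below 0.05 rad/s and distance of mould from where it was at the start of the episode below 0.01 m and angle between mould's own z axis and vertical below 0.08 rad and distance of each of stamp_a, stamp_b, plunger, beaker, rolling_pin, slip_bowl, tool_pot from where it was at the start of the episode below 0.02 m and angle between each of stamp_a, stamp_b, plunger, beaker's own z axis and vertical below 0.1 rad); the robot touches nothing.
It fails at once if the handle is pinched: the fingers press on its upper and lower halves at once (over 1.5 N each) (contact force between the fingers and grip_upper above 1.5 N and contact force between the fingers and grip_lower above 1.5 N).
It fails at once if the robot pushes (over 3 N) on the arm's steel, template or weight instead of the wooden handle (contact force between any of the fingers, the arm and forearm above 3 N).
It fails at once if the arm is thrown up (faster than 1.8 rad/s) (velocity of joint jigger_arm above 1.8 rad/s).
It fails at once if the mould is shifted in or lifted out of the cup head (over 10 mm) (distance of mould from where it was at the start of the episode above 0.01 m).
It fails at once if a thing on the bench is shoved, knocked over or picked up (over 20 mm) (distance of any of stamp_a, stamp_b, plunger, beaker, rolling_pin, slip_bowl, tool_pot from where it was at the start of the episode above 0.02 m).
It also fails if it takes over 51 s, if anything falls off the work surface, if the arm or the gripper's body presses on something with over 40 N, if the wrist force passes 120 N, or if a joint passes its speed limit or range.

## Robot

A 6-joint arm with a two-finger parallel gripper is mounted at the origin on the work surface. World frame = base frame: x ahead of the robot, y to its left, z up, the work surface at z = 0. Lengths are in m, angles in rad, forces in N, time in s.
With the tool pointing down it reaches from about 0.375 to 0.925 m from the base axis. Payload 5.7 kg.
Tool frame: the origin (TCP) lies on the centre line of the jaws, within the pads' length; the fingertips stand 25 mm ahead of it and the grasp point (between the pads) lies 6 mm ahead of it (env.tip_extent is the distance from the TCP to the fingertips, in m); z points along the fingers, y is the line along which they close (so a half turn about z gives the same grasp; the last joint's range is limited). The gripper opens to 85 mm and grips with 20 to 120 N. Pads are 22 mm wide; open, the fingers measure 114 mm over their backs; the gripper's body (76 mm by 85 mm) begins 54 mm behind the grasp point. The pads swing forward as they close: fully open they stand 13 mm farther back than shut.
Start: joints at [1.175, 0.359, 1.51, -0, 1.272, -0.115], TCP at [0.166, 0.576, 0.256] pointing down, gripper open.
Joint ranges: [-2.97, 2.97], [-1.01, 2.36], [0.21, 2.38], [-0.96, 4.11], [0.2, 2.71], [-2.98, 2.98]. Speed limits (rad/s): [2.39, 2.39, 3.14, 3.14, 3.14, 3.14].

## Interface

Orientations are given as a unit quaternion [w, x, y, z].
In Python, from plant import telemetry, eyes, env gives the robot as it stands.
- The arm moves only by the tool jog_arm, never from a script. Its arguments are lists of equal length, an entry for each row: "linear": the shift along the tool's x, y, z in mm, a list of three; "yaw": the turn about the tool's z in rad; "claw": the closure, from -1 (fully open) to 1 (shut), so that 0 is half open. A call has 1 to 5 rows; each row is the pose to reach, as a shift and turn from the pose commanded when the call began, along the tool's axes at that moment; what a row does not reach only later rows make up. A row lasts 1/10 s, in which the tool goes at most 50 mm and 8.59 degrees, less where a joint would pass 70% of its speed; a pose out of reach is approached as far as the arm can. A call with a gripper value outside its range is refused whole. The fingers move at their own pace and stop on an object; the grip force is fixed at half the most. Time passes only in rows, so rows that repeat a pose let the fingers close. It gives the time, the measured TCP pose, the force, the opening and the grip force at its end, in the units of the state.
- telemetry.get_state(): the state, without advancing time (a new reading comes with each control period).
- eyes.grab_frame(name): name is "scene" or "top" or "wrist"; returns (picture, depth): 480x640x3 uint8, red, green, blue; 480x640 float32, m along the optical axis (not along the pixel's ray), 0 where there is no reading.
- eyes.camera_params(name): a dict with "fx", "fy", "cx", "cy" (pixels), "cam_to_world" (4x4, takes a point from camera to world coordinates). Camera axes: x right, y down, z forward; pixel columns grow to the right and rows downward; lengths in m; the calibration is good to about 2 mm. A picture is of the moment at which its call begins: read the wrist's pose just before it. camera_params takes no time and is no camera call; for the wrist camera it gives the pose at the moment of the call.
- env.finish_job(): hands the job in; it is judged then, once.
The state is a dict: "time_s": time; "joint_positions": joint angles; "joint_velocities": joint speeds; "effort": joint torques, N m; "position": TCP position; "tool_rot": TCP orientation; "wrist_force": force on the tool from outside, world axes, zero at the start; "wrist_torque": the same for the moment, N m; "grip_width": opening from 0.0 (shut) to 1.0 (fully open); "grasp_force": force on a finger pad.
Only numpy, scipy, OpenCV 4.12 (cv2) and the standard library are available. Lean on these libraries where they do the work, as an engineer would, in place of code of your own. Each camera call takes 0.05 s, during which the arm holds its last target. There are 200 camera calls.

## Working session

There is one attempt and no reset: what is moved stays moved. The work goes in short steps, Python scripts to look and compute and a tool call to move; the robot and the scene stay as the last step left them, time stands still between calls to the robot, and variables do not carry over. Pictures are saved under pics/ and viewed, at most 10 in all, crops included, and the job is handed in when it is done.

Besides the shell and the picture viewer there is one more tool, called after "Request:" as name([rows], argument=value, ...), one row to a line, values as JSON. jog_arm: Moves the arm, as the interface text tells. Its arguments: {"type":"object","properties":{"linear":{"type":"array","items":{"type":"array","items":{"type":"number"}}},"yaw":{"type":"array","items":{"type":"number"}},"claw":{"type":"array","items":{"type":"number"}}},"required":["linear","yaw","claw"]}

```bash
mkdir -p pics; ls
python3 - <<'E'
from plant import telemetry, eyes, env
import cv2,numpy as np
print(telemetry.get_state(), env.tip_extent)
for n in("scene","top"):
    p,d=eyes.grab_frame(n); cv2.imwrite(f"pics/{n}0.png",p[:,:,::-1]); np.save(f"pics/{n}0.npy",d)
    c=eyes.camera_params(n); print(n,c)
E
```

```text
pics
{'time_s': 0.0, 'joint_positions': array([ 1.17490715e+00,  3.59523004e-01,  1.51144329e+00, -4.85764382e-05,
        1.27251471e+00, -1.15078771e-01]), 'joint_velocities': array([ 0.00168322,  0.0003166 , -0.00119801,  0.00057741,  0.0007959 ,
       -0.00326695]), 'effort': array([-1.12070487e-03, -5.27623487e+01, -2.78616571e+01, -1.39691292e-04,
        1.32836733e-02,  1.26111207e-06]), 'position': array([0.16604041, 0.57589512, 0.25543871]), 'tool_rot': array([-2.16149441e-04,  1.39937191e-01,  9.90159932e-01, -9.19389953e-04]), 'wrist_force': array([-0.08610296,  0.44261856,  1.61956619]), 'wrist_torque': array([-0.00399952,  0.05121509,  0.02240887]), 'grasp_force': 0.0, 'grip_width': 1.0001207169444815} 0.025
scene {'fx': 573.8651008922051, 'fy': 573.8651008922051, 'cx': 312.91445427506494, 'cy': 240.6438574330584, 'cam_to_world': array([[-0.81036928,  0.4691034 , -0.35106073,  1.09717509],
       [ 0.5858945 ,  0.64324426, -0.49291425,  0.72572307],
       [-0.00540995, -0.60512711, -0.79611049,  1.26380191],
       [ 0.        ,  0.        ,  0.        ,  1.        ]])}
top {'fx': 486.45127699470834, 'fy': 486.45127699470834, 'cx': 317.8648142587696, 'cy': 244.36640062653439, 'cam_to_world': array([[-1.49550262e-02, -9.97223586e-01,  7.29483883e-02,
         4.80383311e-01],
       [-9.99888167e-01,  1.49129428e-02, -1.12155290e-03,
        -4.86886051e-03],
       [ 3.05638612e-05, -7.29570031e-02, -9.97335087e-01,
         1.42434753e+00],
       [ 0.00000000e+00,  0.00000000e+00,  0.00000000e+00,
         1.00000000e+00]])}
```

View pics/scene0.png

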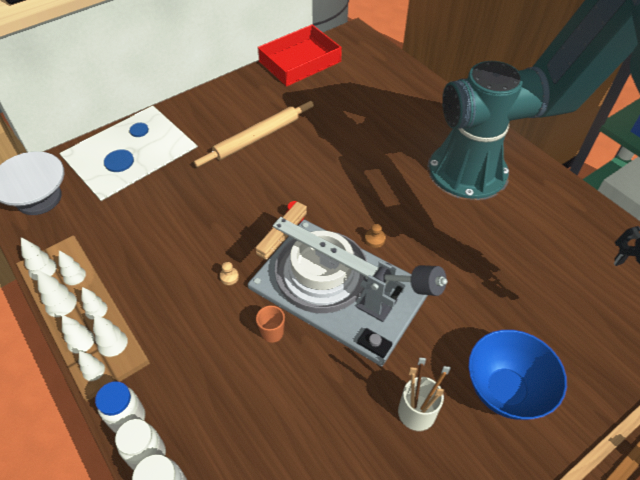

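View pics/top0.png

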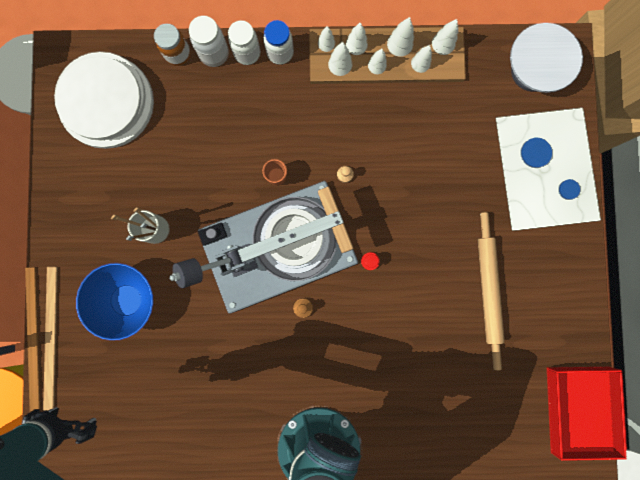

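Top view: the handle runs from about (325,190) to (350,250), with the plunger at (370,261) and the stamps at (345,174) and (303,308). Next I measure the handle and test how the arm behaves at the edge of its reach. The fingers have to get underneath the handle, and the jog only turns the tool about its own z.

Run:
```python
import cv2,numpy as np
from plant import eyes
def cloud(n):
    d=np.load(f"pics/{n}0.npy"); c=eyes.camera_params(n); v,u=np.indices(d.shape)
    P=np.stack([(u-c['cx'])/c['fx']*d,(v-c['cy'])/c['fy']*d,d],-1); T=c['cam_to_world']
    return P@T[:3,:3].T+T[:3,3]
P=cloud("top"); im=cv2.imread("pics/top0.png"); h=cv2.cvtColor(im,cv2.COLOR_BGR2HSV)
roi=np.zeros(h.shape[:2],bool); roi[175:265,310:365]=1
m=roi&(h[...,1]>60)&(h[...,2]>110)&(P[...,2]>.12)&(P[...,2]<.16)
Q=P[m]; print(m.sum(),np.median(Q,0))
r=cv2.minAreaRect((Q[:,:2]*1000).astype(np.float32)); print(r,cv2.boxPoints(r))
for nm,(u,v) in dict(plunger=(370,261),sa=(345,173),sb=(303,308),beaker=(275,171),pivot=(229,260),weight=(187,272),rp=(490,290),rp2=(497,365),bowl=(114,301),pot=(147,225),mould=(297,238)).items(): 
    print(nm,np.round(P[v,u],3))
```

```text
667 [ 0.6248179  -0.05209527  0.1444036 ]
((640.3640747070312, -51.89322280883789), (179.78416442871094, 32.34543991088867), 20.504074096679688) [[550.5021   -68.23195 ]
 [561.8318   -98.52821 ]
 [730.2261   -35.554497]
 [718.89636   -5.258232]]
plunger [ 0.532 -0.153  0.049]
sa [ 0.783 -0.087  0.059]
sb [0.403 0.038 0.055]
beaker [0.802 0.116 0.013]
pivot [0.535 0.225 0.163]
weight [0.504 0.307 0.261]
rp [ 0.445 -0.492  0.042]
rp2 [ 0.233 -0.507  0.029]
bowl [0.429 0.584 0.012]
pot [0.629 0.434 0.175]
mould [0.591 0.048 0.157]
```

Request:
jog_arm([
  [0,0,-50],
  [0,0,-100],
  [0,0,-150],
  [0,0,-200],
  [0,50,-200],
], yaw=[0,0,0,0,0], claw=[1,1,1,1,1])

```text
time_s: 0.6
position: [0.1798, 0.6236, 0.4679]
tool_rot: [0.002, 0.14, 0.99, 0.007]
wrist_force: [0.1, 0.9, 2.0]
grip_width: 0.143
grasp_force: 0.0
```

Request:
jog_arm([
  [0,50,0],
  [0,100,0],
  [0,150,0],
  [0,200,0],
  [0,250,0],
], yaw=[0,0,0,0,0], claw=[1,1,1,1,1])

```text
time_s: 1.1
position: [0.247, 0.8563, 0.4479]
tool_rot: [0.001, 0.14, 0.99, 0.005]
wrist_force: [26.1, 82.6, 106.7]
grip_width: 0.001
grasp_force: 0.0
```

Request:
jog_arm([
  [0,50,0],
  [0,100,0],
  [0,150,0],
  [0,200,0],
  [0,250,0],
], yaw=[0,0,0,0,0], claw=[1,1,1,1,1])

```text
time_s: 1.6
position: [0.2598, 0.9009, 0.3936]
tool_rot: [0.004, 0.14, 0.99, 0.028]
wrist_force: [0.4, 0.1, -0.0]
grip_width: -0.0
grasp_force: 0.0
```

Request:
jog_arm([
  [0,0,0],
  [0,0,0],
], yaw=[0,0], claw=[1,1])

```text
time_s: 1.8
position: [0.2598, 0.9008, 0.3926]
tool_rot: [0.004, 0.14, 0.99, 0.027]
wrist_force: [-0.3, 0.2, -1.2]
grip_width: 0.004
grasp_force: 0.0
```

Request:
jog_arm([
  [0,-15,0],
  [0,-35,0],
  [0,-60,0],
  [0,-75,0],
  [0,-80,0],
], yaw=[0,0,0,0,0], claw=[1,1,1,1,1])

```text
time_s: 2.3
position: [0.2373, 0.823, 0.3905]
tool_rot: [0.004, 0.14, 0.99, 0.028]
wrist_force: [0.6, -0.3, 0.7]
grip_width: 0.001
grasp_force: 0.0
```

Request:
jog_arm([
  [0,0,0],
  [0,0,0],
], yaw=[0,0], claw=[1,1])

```text
time_s: 2.5
position: [0.2379, 0.8247, 0.3879]
tool_rot: [0.004, 0.14, 0.99, 0.027]
wrist_force: [0.2, 0.6, -0.3]
grip_width: 0.002
grasp_force: 0.0
```

Run:
```python
from plant import telemetry
s=telemetry.get_state(); print(s['position'],s['tool_rot'],s['joint_positions'])
```

```text
[0.23793502 0.82473695 0.38785279] [0.00392933 0.13989208 0.98978286 0.02728848] [ 1.20778926  0.68897559  0.63571655  0.00446366  1.76192604 -0.08122633]
```

```bash
cat > h.py <<'E'
import numpy as np
from scipy.spatial.transform import Rotation as Ro
from plant import telemetry
def st():
    s=telemetry.get_state(); q=s['tool_rot']; R=Ro.from_quat([q[1],q[2],q[3],q[0]]).as_matrix()
    return s,np.array(s['position']),R
def show():
    s,p,R=st(); print('t',round(s['time_s'],2),'p',np.round(p,4),'z',np.round(R[:,2],3),'y',np.round(R[:,1],3),'tilt',round(np.arccos(-R[2,2]),3),'q',np.round(s['joint_positions'],2),'F',np.round(s['wrist_force'],1))
    return p,R
def plan(*w,yaw=None):
    "total tool shift in mm for world waypoints, from now; frames yawed between legs"
    p,R=show(); yaw=yaw or [0]*len(w)
    for a,y in zip(w,yaw):
        print('to',a,'tool mm',np.round(R.T@(np.array(a)-p)*1000),'yaw',y); p=np.array(a); R=R@Ro.from_euler('z',y).as_matrix()
E
python3 - <<'E'
from h import *
plan((.45,.70,.43),(.64,.52,.45),(.77,.33,.46),(.83,.12,.46),(.83,-.1,.46),yaw=[.35,.35,.35,.35,0])
E
```

```text
t 2.5 p [0.2379 0.8247 0.3879] z [ 0.015  0.053 -0.998] y [0.277 0.959 0.055] tilt 0.055 q [ 1.21  0.69  0.64  0.    1.76 -0.08] F [ 0.2  0.6 -0.3]
to (0.45, 0.7, 0.43) tool mm [-238.  -59.  -45.] yaw 0.35
to (0.64, 0.52, 0.45) tool mm [-259.  -32.  -27.] yaw 0.35
to (0.77, 0.33, 0.46) tool mm [-230.    3.  -18.] yaw 0.35
to (0.83, 0.12, 0.46) tool mm [-218.    9.  -10.] yaw 0.35
to (0.83, -0.1, 0.46) tool mm [-218.   24.  -12.] yaw 0
```

Request:
jog_arm([
  [-25,-10,-10],
  [-70,-25,-20],
  [-118,-40,-30],
  [-166,-50,-40],
  [-213,-59,-45],
], yaw=[0.05,0.12,0.2,0.28,0.35], claw=[1,1,1,1,1])

```text
time_s: 3.0
position: [0.4273, 0.706, 0.4298]
tool_rot: [-0.001, 0.311, 0.95, 0.028]
wrist_force: [0.6, 1.0, -0.3]
grip_width: -0.002
grasp_force: 0.0
```

Request:
jog_arm([
  [-48,-12,-5],
  [-96,-20,-11],
  [-144,-27,-16],
  [-192,-32,-22],
  [-240,-35,-27],
], yaw=[0.07,0.14,0.21,0.28,0.35], claw=[1,1,1,1,1])

```text
time_s: 3.5
position: [0.6002, 0.5341, 0.4498]
tool_rot: [-0.005, 0.472, 0.881, 0.026]
wrist_force: [0.5, 1.2, -0.2]
grip_width: -0.004
grasp_force: 0.0
```

Request:
jog_arm([
  [-48,0,-4],
  [-96,0,-8],
  [-144,0,-12],
  [-192,0,-15],
  [-235,0,-18],
], yaw=[0.07,0.14,0.21,0.28,0.35], claw=[1,1,1,1,1])

```text
time_s: 4.0
position: [0.731, 0.3371, 0.4591]
tool_rot: [-0.01, 0.619, 0.785, 0.025]
wrist_force: [-0.2, 0.9, -0.9]
grip_width: -0.005
grasp_force: 0.0
```

Request:
jog_arm([
  [-46,0,-2],
  [-92,0,-4],
  [-138,0,-6],
  [-184,0,-8],
  [-218,0,-10],
], yaw=[0.07,0.14,0.21,0.28,0.35], claw=[1,1,1,1,1])

```text
time_s: 4.5
position: [0.7821, 0.1238, 0.4587]
tool_rot: [-0.014, 0.746, 0.665, 0.022]
wrist_force: [0.3, 0.1, 0.4]
grip_width: -0.0
grasp_force: 0.0
```

Request:
jog_arm([
  [-46,0,-2],
  [-92,0,-4],
  [-138,0,-6],
  [-180,0,-8],
  [-205,0,-10],
], yaw=[0,0,0,0,0], claw=[1,1,1,1,1])

```text
time_s: 5.0
position: [0.7584, -0.081, 0.458]
tool_rot: [-0.014, 0.746, 0.666, 0.022]
wrist_force: [1.0, 1.2, 1.2]
grip_width: -0.003
grasp_force: 0.0
```

Run:
```python
from h import *
show()
```

```text
t 5.0 p [ 0.7584 -0.081   0.458 ] z [ 0.015  0.05  -0.999] y [ 0.994 -0.113  0.009] tilt 0.052 q [-0.22  0.53  0.76  0.05  1.85 -0.09] F [1.  1.2 1.2]
```

Request:
jog_arm([
  [0,35,0],
  [0,70,0],
  [0,95,0],
  [0,110,0],
  [0,120,0],
], yaw=[0,0,0,0,0], claw=[1,1,1,1,1])

```text
time_s: 5.5
position: [0.8792, -0.0906, 0.4573]
tool_rot: [-0.015, 0.745, 0.667, 0.022]
wrist_force: [-0.1, 0.3, 0.2]
grip_width: -0.0
grasp_force: 0.0
```

Request:
jog_arm([
  [0,20,-20],
  [0,40,-40],
  [0,60,-60],
  [0,80,-80],
  [0,100,-100],
], yaw=[0,0,0,0,0], claw=[1,1,1,1,1])

```text
time_s: 6.0
position: [0.8748, -0.0929, 0.4904]
tool_rot: [0.002, 0.745, 0.666, 0.038]
wrist_force: [0.0, -0.3, 0.5]
grip_width: -0.001
grasp_force: 0.0
```

Run:
```python
from h import *
show()
```

```text
t 6.0 p [ 0.8748 -0.0929  0.4904] z [ 0.059  0.047 -0.997] y [ 0.992 -0.112  0.054] tilt 0.075 q [-0.21  0.79  0.22  0.07  2.09 -0.06] F [ 0.  -0.3  0.5]
```

Request:
jog_arm([
  [0,400,-400],
], yaw=[0], claw=[1])

```text
time_s: 6.1
position: [0.8767, -0.0943, 0.5019]
tool_rot: [0.012, 0.745, 0.666, 0.047]
wrist_force: [-0.2, 0.3, -1.7]
grip_width: -0.001
grasp_force: 0.0
```

Run:
```python
from h import *
show()
```

```text
t 6.1 p [ 0.8767 -0.0943  0.5019] z [ 0.087  0.045 -0.995] y [ 0.99  -0.114  0.081] tilt 0.098 q [-0.21  0.77  0.22  0.07  2.07 -0.06] F [-0.2  0.3 -1.7]
```

Request:
jog_arm([
  [0,400,-150],
], yaw=[0], claw=[1])

```text
time_s: 6.2
position: [0.889, -0.0964, 0.5075]
tool_rot: [0.028, 0.744, 0.665, 0.062]
wrist_force: [-1.2, 0.3, 0.6]
grip_width: -0.005
grasp_force: 0.0
```

Request:
jog_arm([
  [0,400,-150],
], yaw=[0], claw=[1])

```text
time_s: 6.3
position: [0.9018, -0.0984, 0.5067]
tool_rot: [0.04, 0.744, 0.663, 0.073]
wrist_force: [-0.2, 0.4, 0.4]
grip_width: -0.005
grasp_force: 0.0
```

Request:
jog_arm([
  [0,400,0],
], yaw=[0], claw=[1])

```text
time_s: 6.4
position: [0.9212, -0.1004, 0.4972]
tool_rot: [0.053, 0.743, 0.662, 0.084]
wrist_force: [0.6, -0.6, 0.6]
grip_width: 0.0
grasp_force: 0.0
```

Request:
jog_arm([
  [0,400,0],
], yaw=[0], claw=[1])

```text
time_s: 6.5
position: [0.9408, -0.1024, 0.4846]
tool_rot: [0.064, 0.742, 0.661, 0.094]
wrist_force: [0.3, -0.4, -0.1]
grip_width: -0.004
grasp_force: 0.0
```

Request:
jog_arm([
  [0,50,0],
  [0,100,0],
  [0,150,0],
  [0,200,0],
  [0,250,0],
], yaw=[0,0,0,0,0], claw=[1,1,1,1,1])

```text
time_s: 7.0
position: [0.9792, -0.1061, 0.4484]
tool_rot: [0.079, 0.74, 0.659, 0.109]
wrist_force: [-1.1, 0.9, 0.7]
grip_width: -0.004
grasp_force: 0.0
```

Run:
```python
from h import *
show()
```

```text
t 7.0 p [ 0.9792 -0.1061  0.4484] z [ 0.265  0.026 -0.964] y [ 0.958 -0.12   0.26 ] tilt 0.27 q [-0.21  0.85  0.21  0.08  1.82 -0.06] F [-1.1  0.9  0.7]
```

Request:
jog_arm([
  [0,400,-150],
], yaw=[0], claw=[1])

```text
time_s: 7.1
position: [0.9873, -0.1078, 0.4543]
tool_rot: [0.09, 0.739, 0.657, 0.119]
wrist_force: [-0.3, -0.5, -0.4]
grip_width: 0.003
grasp_force: 0.0
```

Request:
jog_arm([
  [0,400,-150],
], yaw=[0], claw=[1])

```text
time_s: 7.2
position: [0.9951, -0.1099, 0.4694]
tool_rot: [0.106, 0.737, 0.654, 0.133]
wrist_force: [0.0, -0.1, 0.8]
grip_width: 0.003
grasp_force: 0.0
```

Request:
jog_arm([
  [0,400,-150],
], yaw=[0], claw=[1])

```text
time_s: 7.3
position: [1.0015, -0.1118, 0.4844]
tool_rot: [0.12, 0.735, 0.652, 0.146]
wrist_force: [-0.1, -0.0, 1.0]
grip_width: 0.0
grasp_force: 0.0
```

Request:
jog_arm([
  [0,400,-150],
], yaw=[0], claw=[1])

```text
time_s: 7.4
position: [1.007, -0.1135, 0.4986]
tool_rot: [0.133, 0.732, 0.649, 0.157]
wrist_force: [0.4, -0.4, 0.2]
grip_width: 0.002
grasp_force: 0.0
```

Request:
jog_arm([
  [0,400,-150],
], yaw=[0], claw=[1])

```text
time_s: 7.5
position: [1.0119, -0.1153, 0.5133]
tool_rot: [0.146, 0.73, 0.646, 0.169]
wrist_force: [-0.3, -0.6, 1.0]
grip_width: 0.004
grasp_force: 0.0
```

Request:
jog_arm([
  [0,400,-150],
], yaw=[0], claw=[1])

```text
time_s: 7.6
position: [1.0159, -0.1169, 0.5286]
tool_rot: [0.159, 0.727, 0.643, 0.18]
wrist_force: [-0.0, -0.1, 0.4]
grip_width: -0.002
grasp_force: 0.0
```

Request:
jog_arm([
  [0,400,-150],
], yaw=[0], claw=[1])

```text
time_s: 7.7
position: [1.0192, -0.1186, 0.5449]
tool_rot: [0.171, 0.724, 0.64, 0.192]
wrist_force: [-0.4, 1.0, 0.4]
grip_width: -0.0
grasp_force: 0.0
```

Request:
jog_arm([
  [0,400,-150],
], yaw=[0], claw=[1])

```text
time_s: 7.8
position: [1.0216, -0.1202, 0.5624]
tool_rot: [0.184, 0.721, 0.636, 0.203]
wrist_force: [-0.4, -0.1, 1.0]
grip_width: 0.001
grasp_force: 0.0
```

Run:
```python
from h import *
show()
```

```text
t 7.8 p [ 1.0216 -0.1202  0.5624] z [ 0.526 -0.007 -0.85 ] y [ 0.844 -0.123  0.523] tilt 0.554 q [-0.22  0.76  0.22  0.11  1.62 -0.06] F [-0.4 -0.1  1. ]
```

Request:
jog_arm([
  [0,400,0],
], yaw=[0], claw=[1])

```text
time_s: 7.9
position: [1.0328, -0.122, 0.5708]
tool_rot: [0.198, 0.717, 0.632, 0.216]
wrist_force: [1.1, -0.3, 0.5]
grip_width: -0.002
grasp_force: 0.0
```

Request:
jog_arm([
  [0,400,0],
], yaw=[0], claw=[1])

```text
time_s: 8.0
position: [1.0444, -0.1239, 0.5743]
tool_rot: [0.21, 0.714, 0.629, 0.226]
wrist_force: [-0.3, -0.7, -0.7]
grip_width: -0.004
grasp_force: 0.0
```

Request:
jog_arm([
  [0,400,0],
], yaw=[0], claw=[1])

```text
time_s: 8.1
position: [1.0545, -0.1257, 0.5808]
tool_rot: [0.222, 0.71, 0.624, 0.237]
wrist_force: [-0.4, -0.0, -0.6]
grip_width: 0.002
grasp_force: 0.0
```

Request:
jog_arm([
  [0,400,0],
], yaw=[0], claw=[1])

```text
time_s: 8.2
position: [1.0633, -0.1274, 0.5897]
tool_rot: [0.235, 0.706, 0.62, 0.249]
wrist_force: [-0.2, 0.0, -0.9]
grip_width: -0.001
grasp_force: 0.0
```

Request:
jog_arm([
  [0,400,0],
], yaw=[0], claw=[1])

```text
time_s: 8.3
position: [1.0711, -0.1291, 0.6002]
tool_rot: [0.248, 0.702, 0.616, 0.26]
wrist_force: [0.2, -0.1, -0.3]
grip_width: -0.002
grasp_force: 0.0
```

Request:
jog_arm([
  [0,400,0],
], yaw=[0], claw=[1])

```text
time_s: 8.4
position: [1.0777, -0.1308, 0.6121]
tool_rot: [0.26, 0.697, 0.611, 0.271]
wrist_force: [-0.5, -1.0, -0.1]
grip_width: 0.001
grasp_force: 0.0
```

Request:
jog_arm([
  [0,400,0],
], yaw=[0], claw=[1])

```text
time_s: 8.5
position: [1.0833, -0.1324, 0.6252]
tool_rot: [0.273, 0.692, 0.606, 0.282]
wrist_force: [0.2, 0.6, 0.2]
grip_width: -0.002
grasp_force: 0.0
```

Request:
jog_arm([
  [0,400,0],
], yaw=[0], claw=[1])

```text
time_s: 8.6
position: [1.0878, -0.134, 0.6395]
tool_rot: [0.285, 0.687, 0.601, 0.293]
wrist_force: [-0.1, -0.4, 1.0]
grip_width: 0.002
grasp_force: 0.0
```

Run:
```python
from h import *
plan((.8,-.13,.45),(.6,-.13,.35),(.5,-.12,.25))
```

```text
t 8.6 p [ 1.0878 -0.134   0.6395] z [ 0.745 -0.04  -0.666] y [ 0.659 -0.116  0.743] tilt 0.841 q [-0.23  0.75  0.22  0.13  1.35 -0.06] F [-0.1 -0.4  1. ]
to (0.8, -0.13, 0.45) tool mm [ -38. -331.  -88.] yaw 0
to (0.6, -0.13, 0.35) tool mm [ -27. -206.  -82.] yaw 0
to (0.5, -0.12, 0.25) tool mm [  -7. -141.   -8.] yaw 0
```

Request:
jog_arm([
  [-2,-20,-5],
  [-6,-55,-15],
  [-11,-98,-26],
  [-16,-142,-38],
  [-21,-185,-50],
], yaw=[0,0,0,0,0], claw=[1,1,1,1,1])

```text
time_s: 9.1
position: [0.9239, -0.1311, 0.5336]
tool_rot: [0.285, 0.687, 0.601, 0.293]
wrist_force: [0.8, -1.1, 0.0]
grip_width: -0.002
grasp_force: 0.0
```

Request:
jog_arm([
  [-5,-44,-11],
  [-11,-88,-22],
  [-17,-130,-32],
  [-23,-165,-45],
  [-28,-195,-58],
], yaw=[0,0,0,0,0], claw=[1,1,1,1,1])

```text
time_s: 9.6
position: [0.7489, -0.134, 0.4252]
tool_rot: [0.284, 0.688, 0.601, 0.292]
wrist_force: [0.1, 0.2, 0.5]
grip_width: 0.0
grasp_force: 0.0
```

Run:
```python
from h import *
plan((.6,-.13,.35),(.48,-.1,.22),(.49,-.08,.135),(.547,-.081,.088))
```

```text
t 9.6 p [ 0.7489 -0.134   0.4252] z [ 0.743 -0.04  -0.668] y [ 0.661 -0.116  0.742] tilt 0.839 q [-0.38  0.17  1.64  0.45  0.57 -0.53] F [0.1 0.2 0.5]
to (0.6, -0.13, 0.35) tool mm [ -16. -155.  -61.] yaw 0
to (0.48, -0.1, 0.22) tool mm [   9. -179.   -4.] yaw 0
to (0.49, -0.08, 0.135) tool mm [ 16. -59.  63.] yaw 0
to (0.547, -0.081, 0.088) tool mm [ 2.  3. 74.] yaw 0
```

```bash
cat > fk.py <<'E'
import numpy as np
from scipy.optimize import fsolve
D=[(.3595,1.5114,1.2725,.5993,.2554),(.689,.6357,1.7619,.8584,.3879),(.53,.76,1.85,.7627,.458),(.79,.22,2.09,.8797,.4904),(.85,.21,1.82,.985,.4484),(.76,.22,1.62,1.0286,.5624),(.75,.22,1.35,1.096,.6395)]
A=[];b=[]
s,c=np.sin,np.cos
for q2,q3,q5,r,z in D:
    t,u=q2+q3,q2+q3+q5
    A+=[[1,0,s(q2),s(t),c(t),s(u)],[0,1,c(q2),c(t),-s(t),c(u)]]; b+=[r,z]
P,res,_,_=np.linalg.lstsq(np.array(A),np.array(b),rcond=None)
print(np.round(P,3),np.abs(np.array(A)@P-b).max())
def fk(q2,q3,q5):
    t,u=q2+q3,q2+q3+q5
    return np.array([P[0]+P[2]*s(q2)+P[3]*s(t)+P[4]*c(t)+P[5]*s(u),P[1]+P[2]*c(q2)+P[3]*c(t)-P[4]*s(t)+P[5]*c(u),u])
for r,z in ((.555,.09),(.54,.15),(.54,.3)):
  for tilt in (.2,.3,.4,.5,.6,.84):
    q,_,ok,_=fsolve(lambda q:fk(*q)-[r,z,np.pi-tilt],[.2,1.8,.6],full_output=1); print(r,z,tilt,ok,np.round(q,2))
E
python3 fk.py
```

```text
[0.004 0.281 0.603 0.437 0.116 0.351] 0.005255902047541117
0.555 0.09 0.2 1 [0.44 1.92 0.58]
0.555 0.09 0.3 1 [0.42 2.   0.42]
0.555 0.09 0.4 1 [0.42 2.08 0.25]
0.555 0.09 0.5 1 [0.42 2.16 0.06]
0.555 0.09 0.6 1 [ 0.45  2.23 -0.14]
0.555 0.09 0.84 1 [ 0.61  2.4  -0.71]
0.54 0.15 0.2 1 [0.32 1.91 0.71]
0.54 0.15 0.3 1 [0.29 1.98 0.56]
0.54 0.15 0.4 1 [0.28 2.06 0.4 ]
0.54 0.15 0.5 1 [0.27 2.14 0.23]
0.54 0.15 0.6 1 [0.28 2.22 0.04]
0.54 0.15 0.84 1 [ 0.4  2.4 -0.5]
0.54 0.3 0.2 1 [0.13 1.72 1.09]
0.54 0.3 0.3 1 [0.09 1.8  0.96]
0.54 0.3 0.4 1 [0.05 1.88 0.82]
0.54 0.3 0.5 1 [0.01 1.95 0.68]
0.54 0.3 0.6 1 [-0.01  2.03  0.52]
0.54 0.3 0.84 1 [-0.02  2.22  0.11]
```

Run:
```python
import numpy as np
from plant import eyes
for n in("top","scene"):
    d=np.load(f"pics/{n}0.npy"); c=eyes.camera_params(n); v,u=np.indices(d.shape)
    P=np.stack([(u-c['cx'])/c['fx']*d,(v-c['cy'])/c['fy']*d,d],-1); T=c['cam_to_world']
    P=(P@T[:3,:3].T+T[:3,3])[d>0]
    for y0 in np.arange(.4,1.4,.2):
        print(n,'y',round(y0,1),[(round(x0,1),round(P[m][:,2].max(),2)) for x0 in np.arange(-.8,.6,.2) if (m:=(P[:,0]>x0)&(P[:,0]<x0+.2)&(P[:,1]>y0)&(P[:,1]<y0+.2)).any()])
```

```text
top y 0.4 [(np.float64(-0.2), np.float64(0.01)), (np.float64(-0.0), np.float64(0.67)), (np.float64(0.2), np.float64(0.63)), (np.float64(0.4), np.float64(0.19))]
top y 0.6 [(np.float64(-0.2), np.float64(0.01)), (np.float64(-0.0), np.float64(0.44)), (np.float64(0.2), np.float64(0.1)), (np.float64(0.4), np.float64(0.1))]
top y 0.8 [(np.float64(-0.2), np.float64(-0.0)), (np.float64(-0.0), np.float64(0.02)), (np.float64(0.2), np.float64(0.02)), (np.float64(0.4), np.float64(0.02))]
top y 1.0 [(np.float64(-0.2), np.float64(-0.38)), (np.float64(-0.0), np.float64(-0.38))]
top y 1.2 [(np.float64(-0.0), np.float64(-0.48)), (np.float64(0.2), np.float64(-0.65)), (np.float64(0.4), np.float64(-0.73))]
scene y 0.4 [(np.float64(-0.4), np.float64(0.01)), (np.float64(-0.2), np.float64(0.01)), (np.float64(-0.0), np.float64(0.37)), (np.float64(0.2), np.float64(0.1)), (np.float64(0.4), np.float64(0.2))]
scene y 0.6 [(np.float64(-0.2), np.float64(-0.0)), (np.float64(-0.0), np.float64(0.01)), (np.float64(0.2), np.float64(0.09)), (np.float64(0.4), np.float64(0.1))]
scene y 0.8 [(np.float64(-0.2), np.float64(-0.74)), (np.float64(0.2), np.float64(0.02)), (np.float64(0.4), np.float64(0.01))]
scene y 1.0 []
scene y 1.2 []
```

Run:
```python
from h import *
plan((.76,.08,.44),(.70,.29,.45),(.57,.47,.45),(.38,.59,.45),(.16,.65,.45),(-.06,.70,.45))
```

```text
t 9.6 p [ 0.7489 -0.134   0.4252] z [ 0.743 -0.04  -0.668] y [ 0.661 -0.116  0.742] tilt 0.839 q [-0.38  0.17  1.64  0.45  0.57 -0.53] F [0.1 0.2 0.5]
to (0.76, 0.08, 0.44) tool mm [214.  -7. -10.] yaw 0
to (0.7, 0.29, 0.45) tool mm [203. -57. -60.] yaw 0
to (0.57, 0.47, 0.45) tool mm [ 165. -107. -104.] yaw 0
to (0.38, 0.59, 0.45) tool mm [  99. -139. -146.] yaw 0
to (0.16, 0.65, 0.45) tool mm [  36. -152. -166.] yaw 0
to (-0.06, 0.7, 0.45) tool mm [  26. -151. -165.] yaw 0
```

Request:
jog_arm([
  [35,-1,-2],
  [80,-3,-4],
  [125,-4,-6],
  [170,-5,-8],
  [214,-7,-10],
], yaw=[0,0,0,0,0], claw=[1,1,1,1,1])

```text
time_s: 10.1
position: [0.7619, 0.0811, 0.4423]
tool_rot: [0.285, 0.687, 0.6, 0.293]
wrist_force: [1.9, -1.0, -0.4]
grip_width: -0.0
grasp_force: 0.0
```

Request:
jog_arm([
  [42,-8,-8],
  [84,-18,-19],
  [126,-30,-31],
  [166,-43,-45],
  [203,-57,-60],
], yaw=[0,0,0,0,0], claw=[1,1,1,1,1])

```text
time_s: 10.6
position: [0.7007, 0.292, 0.4518]
tool_rot: [0.284, 0.687, 0.601, 0.294]
wrist_force: [-0.6, 0.1, -0.7]
grip_width: 0.0
grasp_force: 0.0
```

Request:
jog_arm([
  [35,-19,-18],
  [70,-39,-38],
  [104,-61,-59],
  [136,-84,-81],
  [165,-107,-104],
], yaw=[0,0,0,0,0], claw=[1,1,1,1,1])

```text
time_s: 11.1
position: [0.5696, 0.4721, 0.4515]
tool_rot: [0.283, 0.687, 0.601, 0.293]
wrist_force: [0.4, 1.0, -0.1]
grip_width: 0.001
grasp_force: 0.0
```

Request:
jog_arm([
  [24,-26,-27],
  [46,-53,-55],
  [66,-81,-85],
  [84,-110,-115],
  [99,-139,-146],
], yaw=[0,0,0,0,0], claw=[1,1,1,1,1])

```text
time_s: 11.6
position: [0.3793, 0.5916, 0.4516]
tool_rot: [0.283, 0.688, 0.601, 0.293]
wrist_force: [0.1, 0.3, 0.6]
grip_width: -0.001
grasp_force: 0.0
```

Request:
jog_arm([
  [8,-30,-32],
  [15,-60,-65],
  [22,-90,-98],
  [29,-120,-131],
  [36,-150,-163],
], yaw=[0,0,0,0,0], claw=[1,1,1,1,1])

```text
time_s: 12.1
position: [0.1627, 0.6505, 0.4516]
tool_rot: [0.283, 0.688, 0.601, 0.293]
wrist_force: [0.4, 0.1, 0.1]
grip_width: -0.001
grasp_force: 0.0
```

Run:
```python
from h import *
plan((-.06,.70,.45),(-.06,.9,.45))
```

```text
t 12.1 p [0.1627 0.6505 0.4516] z [ 0.742 -0.036 -0.669] y [ 0.662 -0.117  0.741] tilt 0.838 q [ 1.61  0.41  1.24 -0.83  1.59  1.77] F [0.4 0.1 0.1]
to (-0.06, 0.7, 0.45) tool mm [  26. -154. -166.] yaw 0
to (-0.06, 0.9, 0.45) tool mm [198. -23.  -7.] yaw 0
```

Request:
jog_arm([
  [35,-3,-1],
  [80,-8,-3],
  [125,-12,-5],
  [170,-17,-6],
  [210,-20,-8],
], yaw=[0,0,0,0,0], claw=[1,1,1,1,1])

```text
time_s: 12.6
position: [0.1678, 0.8629, 0.4542]
tool_rot: [0.283, 0.687, 0.602, 0.293]
wrist_force: [-0.5, 2.6, 0.9]
grip_width: 0.004
grasp_force: 0.0
```

Request:
jog_arm([
  [25,4,-8],
  [45,8,-16],
  [60,12,-20],
  [75,15,-25],
  [90,18,-30],
], yaw=[0,0,0,0,0], claw=[1,1,1,1,1])

```text
time_s: 13.1
position: [0.1697, 0.9241, 0.4802]
tool_rot: [0.277, 0.683, 0.604, 0.303]
wrist_force: [-0.5, 0.0, 0.1]
grip_width: -0.004
grasp_force: 0.0
```

Request:
jog_arm([
  [400,60,-60],
], yaw=[0], claw=[1])

```text
time_s: 13.2
position: [0.1757, 0.9376, 0.4819]
tool_rot: [0.267, 0.677, 0.607, 0.318]
wrist_force: [-1.3, -0.6, 1.2]
grip_width: -0.003
grasp_force: 0.0
```

Request:
jog_arm([
  [400,60,-60],
], yaw=[0], claw=[1])

```text
time_s: 13.3
position: [0.1816, 0.9517, 0.4812]
tool_rot: [0.258, 0.671, 0.611, 0.331]
wrist_force: [0.3, -1.2, 0.9]
grip_width: -0.002
grasp_force: 0.0
```

Request:
jog_arm([
  [400,60,-60],
], yaw=[0], claw=[1])

```text
time_s: 13.4
position: [0.1855, 0.965, 0.4816]
tool_rot: [0.25, 0.664, 0.614, 0.345]
wrist_force: [-0.1, 0.0, -0.2]
grip_width: 0.0
grasp_force: 0.0
```

Request:
jog_arm([
  [400,60,-60],
], yaw=[0], claw=[1])

```text
time_s: 13.5
position: [0.188, 0.9778, 0.4833]
tool_rot: [0.241, 0.657, 0.618, 0.358]
wrist_force: [-0.1, 0.2, 0.2]
grip_width: -0.001
grasp_force: 0.0
```

Run:
```python
from h import *
p,R=show(); print(np.round(R.T,2))
```

```text
t 13.5 p [0.188  0.9778 0.4833] z [ 0.768  0.126 -0.627] y [ 0.64  -0.121  0.759] tilt 0.893 q [ 1.58  0.94  0.21 -0.89  1.72  1.38] F [-0.1  0.2  0.2]
[[-0.02  0.98  0.17]
 [ 0.64 -0.12  0.76]
 [ 0.77  0.13 -0.63]]
```

Request:
jog_arm([
  [400,-110,-100],
], yaw=[0], claw=[1])

```text
time_s: 13.6
position: [0.1754, 0.9918, 0.4767]
tool_rot: [0.232, 0.652, 0.619, 0.371]
wrist_force: [0.5, -0.4, 0.2]
grip_width: -0.003
grasp_force: 0.0
```

Request:
jog_arm([
  [400,-110,-100],
], yaw=[0], claw=[1])

```text
time_s: 13.7
position: [0.1563, 1.0071, 0.4659]
tool_rot: [0.223, 0.644, 0.624, 0.382]
wrist_force: [-0.3, -1.0, -0.2]
grip_width: -0.001
grasp_force: 0.0
```

Request:
jog_arm([
  [400,-110,-100],
], yaw=[0], claw=[1])

```text
time_s: 13.8
position: [0.1385, 1.0209, 0.4574]
tool_rot: [0.215, 0.636, 0.628, 0.393]
wrist_force: [0.6, -0.2, -0.3]
grip_width: -0.007
grasp_force: 0.0
```

Request:
jog_arm([
  [400,-110,-100],
], yaw=[0], claw=[1])

```text
time_s: 13.9
position: [0.1212, 1.0336, 0.4512]
tool_rot: [0.205, 0.629, 0.631, 0.405]
wrist_force: [-0.8, -0.1, -0.4]
grip_width: 0.001
grasp_force: 0.0
```

Request:
jog_arm([
  [400,-110,-100],
], yaw=[0], claw=[1])

```text
time_s: 14.0
position: [0.1039, 1.0453, 0.4469]
tool_rot: [0.196, 0.622, 0.634, 0.416]
wrist_force: [0.2, -0.0, 0.0]
grip_width: -0.002
grasp_force: 0.0
```

Request:
jog_arm([
  [400,-110,-100],
], yaw=[0], claw=[1])

```text
time_s: 14.1
position: [0.0864, 1.0561, 0.4439]
tool_rot: [0.186, 0.615, 0.637, 0.427]
wrist_force: [-0.1, 0.3, -0.3]
grip_width: -0.008
grasp_force: 0.0
```

Run:
```python
from h import *
p,R=show(); print(np.round(R.T,2))
```

```text
t 14.1 p [0.0864 1.0561 0.4439] z [ 0.762  0.316 -0.566] y [ 0.624 -0.121  0.772] tilt 0.97 q [ 1.69  1.    0.21 -0.92  1.55  1.48] F [-0.1  0.3 -0.3]
[[-0.18  0.94  0.29]
 [ 0.62 -0.12  0.77]
 [ 0.76  0.32 -0.57]]
```

Request:
jog_arm([
  [350,-120,-190],
], yaw=[0], claw=[1])

```text
time_s: 14.2
position: [0.0607, 1.061, 0.4452]
tool_rot: [0.177, 0.608, 0.639, 0.437]
wrist_force: [0.2, -0.3, -0.7]
grip_width: -0.003
grasp_force: 0.0
```

Request:
jog_arm([
  [350,-120,-190],
], yaw=[0], claw=[1])

```text
time_s: 14.3
position: [0.0315, 1.0651, 0.45]
tool_rot: [0.167, 0.601, 0.641, 0.447]
wrist_force: [0.6, -0.5, 1.0]
grip_width: -0.005
grasp_force: 0.0
```

Request:
jog_arm([
  [350,-120,-190],
], yaw=[0], claw=[1])

```text
time_s: 14.4
position: [0.0031, 1.0684, 0.4546]
tool_rot: [0.157, 0.594, 0.643, 0.457]
wrist_force: [0.5, -0.0, -1.0]
grip_width: -0.002
grasp_force: 0.0
```

Request:
jog_arm([
  [350,-120,-190],
], yaw=[0], claw=[1])

```text
time_s: 14.5
position: [-0.0247, 1.0708, 0.4588]
tool_rot: [0.146, 0.587, 0.646, 0.466]
wrist_force: [0.6, 0.4, -0.0]
grip_width: -0.004
grasp_force: 0.0
```

Request:
jog_arm([
  [350,-120,-190],
], yaw=[0], claw=[1])

```text
time_s: 14.6
position: [-0.0522, 1.0723, 0.4629]
tool_rot: [0.136, 0.58, 0.648, 0.475]
wrist_force: [0.2, -0.6, -0.0]
grip_width: 0.0
grasp_force: 0.0
```

Request:
jog_arm([
  [350,-120,-190],
], yaw=[0], claw=[1])

```text
time_s: 14.7
position: [-0.0793, 1.0733, 0.4669]
tool_rot: [0.125, 0.572, 0.652, 0.481]
wrist_force: [0.6, 0.9, 0.1]
grip_width: -0.002
grasp_force: 0.0
```

Run:
```python
from h import *
p,R=show(); print(np.round(R.T,2))
```

```text
t 14.7 p [-0.0793  1.0733  0.4669] z [ 0.713  0.485 -0.506] y [ 0.627 -0.118  0.77 ] tilt 1.04 q [ 1.85  1.    0.22 -0.96  1.49  1.57] F [0.6 0.9 0.1]
[[-0.31  0.87  0.39]
 [ 0.63 -0.12  0.77]
 [ 0.71  0.48 -0.51]]
```

Request:
jog_arm([
  [330,-200,-150],
], yaw=[0], claw=[1])

```text
time_s: 14.8
position: [-0.1076, 1.076, 0.4649]
tool_rot: [0.111, 0.567, 0.656, 0.487]
wrist_force: [-0.3, 0.3, -0.1]
grip_width: -0.002
grasp_force: 0.0
```

Request:
jog_arm([
  [330,-200,-150],
], yaw=[0], claw=[1])

```text
time_s: 14.9
position: [-0.1367, 1.0779, 0.4584]
tool_rot: [0.099, 0.56, 0.66, 0.49]
wrist_force: [0.8, 0.2, 0.1]
grip_width: -0.001
grasp_force: 0.0
```

Request:
jog_arm([
  [330,-200,-150],
], yaw=[0], claw=[1])

```text
time_s: 15.0
position: [-0.1658, 1.0787, 0.4539]
tool_rot: [0.087, 0.553, 0.665, 0.494]
wrist_force: [-0.5, 0.2, -0.1]
grip_width: 0.001
grasp_force: 0.0
```

Request:
jog_arm([
  [330,-200,-150],
], yaw=[0], claw=[1])

```text
time_s: 15.1
position: [-0.1948, 1.0784, 0.4515]
tool_rot: [0.074, 0.546, 0.669, 0.498]
wrist_force: [-0.0, -0.5, 0.3]
grip_width: -0.0
grasp_force: 0.0
```

Request:
jog_arm([
  [330,-200,-150],
], yaw=[0], claw=[1])

```text
time_s: 15.2
position: [-0.2237, 1.0771, 0.4504]
tool_rot: [0.061, 0.539, 0.673, 0.502]
wrist_force: [0.0, 0.4, -0.1]
grip_width: 0.002
grasp_force: 0.0
```

Request:
jog_arm([
  [330,-200,-150],
], yaw=[0], claw=[1])

```text
time_s: 15.3
position: [-0.2526, 1.0747, 0.4501]
tool_rot: [0.048, 0.533, 0.677, 0.506]
wrist_force: [-0.8, 0.8, -0.3]
grip_width: -0.002
grasp_force: 0.0
```

Run:
```python
from h import *
p,R=show(); print(np.round(R.T,2))
```

```text
t 15.3 p [-0.2526  1.0747  0.4501] z [ 0.603  0.634 -0.484] y [ 0.673 -0.079  0.735] tilt 1.066 q [ 2.    1.02  0.22 -0.96  1.42  1.66] F [-0.8  0.8 -0.3]
[[-0.43  0.77  0.47]
 [ 0.67 -0.08  0.74]
 [ 0.6   0.63 -0.48]]
```

```bash
cat > ik.py <<'E'
import numpy as np
from scipy.spatial.transform import Rotation as Ro
from scipy.optimize import least_squares
from h import *
L=.351
lo=np.array([-2.97,-1.01,.21,-.96,.2,-2.98]); hi=np.array([2.97,2.36,2.38,4.11,2.71,2.98])
def FK(q):
    e=Ro.from_euler; t=q[1]+q[2]; A=e('z',q[0])*e('y',t)
    w=e('z',q[0]).apply([.004+.603*np.sin(q[1]),0,.281+.603*np.cos(q[1])])+A.apply([.116,0,.437])
    R=A*e('z',q[3])*e('y',q[4])*e('z',q[5]+np.pi/2)
    return w+R.apply([0,0,L]),R
def IK(p,R,q0):
    def f(q):
        x,r=FK(q); return np.r_[(x-p)*5,(Ro.from_matrix(R).inv()*r).as_rotvec()]
    s=least_squares(f,np.clip(q0,lo+1e-3,hi-1e-3),bounds=(lo,hi)); return s.x,np.abs(s.fun).max()
E
python3 - <<'E'
from ik import *
s,p,R=st(); q=s['joint_positions']; x,r=FK(q); print(x-p,np.abs(r.as_matrix()-R).max())
for yaw in (-.57,1.0):
    Q=R@Ro.from_euler('z',yaw).as_matrix()
    q=np.array([-.6,.5,1.9,1.1,1.1,1.])
    print(yaw,np.round(Q.T,2))
    for P in ((.58,-.11,.09),(.5,-.2,.15),(.55,-.05,.30)):
        q2,e=IK(np.array(P),Q,q); print(P,np.round(q2,2),round(e,4)); 
    q=s['joint_positions']; ok=[]
    for az,rr,z in zip(np.linspace(1.7,-.35,12),[.8]*8+[.75,.7,.65,.6],[.45]*12):
        q,e=IK(np.array([rr*np.cos(az),rr*np.sin(az),z]),Q,q); ok.append((round(az,2),*np.round(q,2),round(e,3)))
    print(*ok,sep='\n')
E
```

```text
[0.06412914 0.03189676 0.00620726] 5.412337245047638e-16
-0.57 [[-0.72  0.69  0.  ]
 [ 0.34  0.35  0.88]
 [ 0.6   0.63 -0.48]]
(0.58, -0.11, 0.09) [-0.74  0.89  2.16  1.8   1.14  2.98] 0.2383
(0.5, -0.2, 0.15) [-1.04  0.79  2.18  1.55  1.21  2.98] 0.3103
(0.55, -0.05, 0.3) [-0.69  0.56  2.38  1.92  1.27  2.98] 0.36
(np.float64(1.7), np.float64(2.04), np.float64(0.41), np.float64(1.31), np.float64(-0.96), np.float64(1.21), np.float64(1.49), np.float64(0.116))
(np.float64(1.51), np.float64(1.82), np.float64(0.33), np.float64(1.43), np.float64(-0.96), np.float64(0.99), np.float64(1.4), np.float64(0.107))
(np.float64(1.33), np.float64(1.58), np.float64(0.27), np.float64(1.54), np.float64(-0.96), np.float64(0.76), np.float64(1.29), np.float64(0.082))
(np.float64(1.14), np.float64(1.32), np.float64(0.22), np.float64(1.64), np.float64(-0.96), np.float64(0.52), np.float64(1.17), np.float64(0.04))
(np.float64(0.95), np.float64(1.04), np.float64(0.2), np.float64(1.71), np.float64(-0.84), np.float64(0.27), np.float64(0.94), np.float64(0.0))
(np.float64(0.77), np.float64(0.74), np.float64(0.19),
[... 2261 characters left out ...]
64(0.16), np.float64(0.25), np.float64(1.63), np.float64(1.14), np.float64(0.62), np.float64(0.17), np.float64(0.0))
(np.float64(0.21), np.float64(-0.13), np.float64(0.24), np.float64(1.65), np.float64(1.17), np.float64(0.87), np.float64(-0.0), np.float64(0.0))
(np.float64(0.02), np.float64(-0.4), np.float64(0.25), np.float64(1.64), np.float64(1.15), np.float64(1.11), np.float64(-0.12), np.float64(0.0))
(np.float64(-0.16), np.float64(-0.65), np.float64(0.26), np.float64(1.62), np.float64(1.11), np.float64(1.33), np.float64(-0.22), np.float64(0.0))
(np.float64(-0.35), np.float64(-0.88), np.float64(0.28), np.float64(1.59), np.float64(1.05), np.float64(1.53), np.float64(-0.32), np.float64(0.0))
```

Run:
```python
from ik import *
s,p,R=st(); q=s['joint_positions']
for az,rr,z in zip(np.linspace(1.8,-.3,13),[1.05,1.03]+[1.0]*9+[.9,.8],[.47]+[.5]*12):
    Q=R; q,e=IK(np.array([rr*np.cos(az),rr*np.sin(az),z]),Q,q); print((round(az,2),*map(float,np.round(q,2)),round(e,3)))
plan(*[(rr*np.cos(a),rr*np.sin(a),.5) for a,rr in zip((1.6,1.38,1.16,.94,.72,.5,.28,.06,-.16),[1.03]+[1.]*8)])
```

```text
(np.float64(1.8), 2.07, 0.87, 0.48, -0.96, 1.42, 1.79, np.float64(0.042))
(np.float64(1.62), 1.89, 0.72, 0.73, -0.96, 1.21, 1.78, np.float64(0.007))
(np.float64(1.45), 1.69, 0.59, 0.98, -0.94, 0.98, 1.76, np.float64(0.0))
(np.float64(1.27), 1.46, 0.52, 1.08, -0.86, 0.78, 1.62, np.float64(0.0))
(np.float64(1.1), 1.22, 0.48, 1.16, -0.69, 0.59, 1.38, np.float64(0.0))
(np.float64(0.92), 0.98, 0.46, 1.2, -0.34, 0.45, 0.96, np.float64(0.0))
(np.float64(0.75), 0.72, 0.45, 1.2, 0.18, 0.43, 0.36, np.float64(0.0))
(np.float64(0.57), 0.47, 0.47, 1.17, 0.6, 0.54, -0.13, np.float64(0.0))
(np.float64(0.4), 0.23, 0.51, 1.11, 0.82, 0.71, -0.41, np.float64(0.0))
(np.float64(0.22), 0.0, 0.57, 1.01, 0.92, 0.92, -0.58, np.float64(0.0))
(np.float64(0.05), -0.22, 0.64, 0.88, 0.98, 1.13, -0.67, np.float64(0.0))
(np.float64(-0.13), -0.46, 0.56, 1.03, 1.05, 1.3, -0.86, np.float64(0.0))
(np.float64(-0.3), -0.69, 0.49, 1.14, 1.07, 1.48, -1.02, np.float64(0.0))
t 15.3 p [-0.2526  1.0747  0.4501] z [ 0.603  0.634 -0.484] y [ 0.673 -0.079  0.735] tilt 1.066 q [ 2.    1.02  0.22 -0.96  1.42  1.66] F [-0.8  0.8 -0.
[... 271 characters left out ...]
68031087717669), 0.5) tool mm [-140.  146.   85.] yaw 0
to (np.float64(0.5897880250310983), np.float64(0.8075581004051142), 0.5) tool mm [-166.  137.   46.] yaw 0
to (np.float64(0.751805729140895), np.float64(0.6593846719714731), 0.5) tool mm [-183.  121.    4.] yaw 0
to (np.float64(0.8775825618903728), np.float64(0.479425538604203), 0.5) tool mm [-192.   99.  -38.] yaw 0
to (np.float64(0.9610554383107709), np.float64(0.27635564856411376), 0.5) tool mm [-192.   72.  -78.] yaw 0
to (np.float64(0.9982005399352042), np.float64(0.059964006479444595), 0.5) tool mm [-182.   42. -115.] yaw 0
to (np.float64(0.9872272833756269), np.float64(-0.15931820661424598), 0.5) tool mm [-164.   10. -146.] yaw 0
```

Request:
jog_arm([
  [-15,30,12],
  [-35,68,28],
  [-58,108,46],
  [-82,149,63],
  [-106,190,81],
], yaw=[0,0,0,0,0], claw=[1,1,1,1,1])

```text
time_s: 15.8
position: [-0.0291, 1.0287, 0.5021]
tool_rot: [0.047, 0.533, 0.677, 0.506]
wrist_force: [-0.0, 1.2, 0.2]
grip_width: -0.001
grasp_force: 0.0
```

Request:
jog_arm([
  [-26,30,20],
  [-52,61,41],
  [-79,91,61],
  [-105,122,82],
  [-131,152,102],
], yaw=[0,0,0,0,0], claw=[1,1,1,1,1])

```text
time_s: 16.3
position: [0.1911, 0.9804, 0.5022]
tool_rot: [0.048, 0.533, 0.676, 0.506]
wrist_force: [-0.2, 0.5, 0.0]
grip_width: 0.005
grasp_force: 0.0
```

Request:
jog_arm([
  [-28,29,17],
  [-56,58,34],
  [-84,88,51],
  [-112,117,68],
  [-140,146,85],
], yaw=[0,0,0,0,0], claw=[1,1,1,1,1])

```text
time_s: 16.8
position: [0.4003, 0.9148, 0.5022]
tool_rot: [0.048, 0.533, 0.676, 0.506]
wrist_force: [-0.1, 0.3, 0.3]
grip_width: -0.0
grasp_force: 0.0
```

Request:
jog_arm([
  [-33,27,9],
  [-66,55,18],
  [-100,82,28],
  [-133,110,37],
  [-166,137,46],
], yaw=[0,0,0,0,0], claw=[1,1,1,1,1])

```text
time_s: 17.3
position: [0.5912, 0.8048, 0.5022]
tool_rot: [0.048, 0.533, 0.676, 0.506]
wrist_force: [-0.3, 0.0, 0.2]
grip_width: -0.001
grasp_force: 0.0
```

Run:
```python
from h import *
plan(*[(rr*np.cos(a),rr*np.sin(a),.5) for a,rr in zip((.72,.5,.28,.06,-.16),[1.]*8)])
```

```text
t 17.3 p [0.5912 0.8048 0.5022] z [ 0.605  0.633 -0.483] y [ 0.672 -0.08   0.736] tilt 1.067 q [ 0.89  0.46  1.19 -0.18  0.44  0.78] F [-0.3  0.   0.2]
to (np.float64(0.751805729140895), np.float64(0.6593846719714731), 0.5) tool mm [-182.  118.    6.] yaw 0
to (np.float64(0.8775825618903728), np.float64(0.479425538604203), 0.5) tool mm [-192.   99.  -38.] yaw 0
to (np.float64(0.9610554383107709), np.float64(0.27635564856411376), 0.5) tool mm [-192.   72.  -78.] yaw 0
to (np.float64(0.9982005399352042), np.float64(0.059964006479444595), 0.5) tool mm [-182.   42. -115.] yaw 0
to (np.float64(0.9872272833756269), np.float64(-0.15931820661424598), 0.5) tool mm [-164.   10. -146.] yaw 0
```

Request:
jog_arm([
  [-36,24,1],
  [-73,47,2],
  [-109,71,4],
  [-146,94,5],
  [-182,118,6],
], yaw=[0,0,0,0,0], claw=[1,1,1,1,1])

```text
time_s: 17.8
position: [0.7516, 0.6588, 0.4994]
tool_rot: [0.048, 0.533, 0.677, 0.506]
wrist_force: [-0.1, 0.2, 0.1]
grip_width: -0.002
grasp_force: 0.0
```

Request:
jog_arm([
  [-38,20,-8],
  [-77,40,-15],
  [-115,59,-23],
  [-154,79,-30],
  [-192,99,-38],
], yaw=[0,0,0,0,0], claw=[1,1,1,1,1])

```text
time_s: 18.3
position: [0.8771, 0.4787, 0.4997]
tool_rot: [0.049, 0.533, 0.677, 0.506]
wrist_force: [0.4, -0.0, 0.2]
grip_width: 0.002
grasp_force: 0.0
```

Request:
jog_arm([
  [-38,14,-16],
  [-77,29,-31],
  [-115,43,-47],
  [-154,58,-62],
  [-192,72,-78],
], yaw=[0,0,0,0,0], claw=[1,1,1,1,1])

```text
time_s: 18.8
position: [0.9601, 0.2755, 0.4995]
tool_rot: [0.049, 0.533, 0.677, 0.506]
wrist_force: [1.3, 1.5, -0.1]
grip_width: 0.0
grasp_force: 0.0
```

Request:
jog_arm([
  [-36,8,-23],
  [-73,17,-46],
  [-109,25,-69],
  [-146,34,-92],
  [-182,42,-115],
], yaw=[0,0,0,0,0], claw=[1,1,1,1,1])

```text
time_s: 19.3
position: [0.9963, 0.0591, 0.4998]
tool_rot: [0.049, 0.533, 0.677, 0.505]
wrist_force: [0.1, 0.3, -0.2]
grip_width: 0.001
grasp_force: 0.0
```

Run:
```python
from ik import *
plan((.90,-.16,.47),(.71,-.24,.40),(.53,-.28,.30),(.48,-.22,.17))
s,p,R=st(); q=s['joint_positions']
Q=R@Ro.from_euler('z',1.0).as_matrix()
for P in ((.90,-.16,.47),(.71,-.24,.40),(.53,-.28,.30),(.48,-.22,.17),(.58,-.11,.09)):
    q,e=IK(np.array(P),Q,q); print(P,np.round(q,2),round(e,3))
print(np.round(Q.T,3))
```

```text
t 19.3 p [0.9963 0.0591 0.4998] z [ 0.605  0.632 -0.484] y [ 0.672 -0.079  0.736] tilt 1.065 q [-0.29  0.63  0.89  1.    1.18 -0.71] F [ 0.1  0.3 -0.2]
to (0.9, -0.16, 0.47) tool mm [-142.  -69. -182.] yaw 0
to (0.71, -0.24, 0.4) tool mm [ -14. -173. -132.] yaw 0
to (0.53, -0.28, 0.3) tool mm [  -1. -191.  -86.] yaw 0
to (0.48, -0.22, 0.17) tool mm [   6. -134.   71.] yaw 0
(0.9, -0.16, 0.47) [-0.51  0.62  0.99  1.06  1.33  0.09] 0.0
(0.71, -0.24, 0.4) [-0.75  0.5   1.36  1.09  1.42 -0.26] 0.0
(0.53, -0.28, 0.3) [-1.01  0.5   1.66  1.02  1.48 -0.63] 0.0
(0.48, -0.22, 0.17) [-1.03  0.64  1.9   1.07  1.3  -0.96] 0.0
(0.58, -0.11, 0.09) [-0.73  0.79  1.95  1.38  1.1  -1.11] 0.0
[[ 0.335  0.35   0.875]
 [ 0.722 -0.691 -0.   ]
 [ 0.605  0.632 -0.484]]
```

Request:
jog_arm([
  [-28,-14,-36],
  [-57,-28,-73],
  [-85,-41,-109],
  [-114,-55,-146],
  [-142,-69,-182],
], yaw=[0,0,0,0,0], claw=[1,1,1,1,1])

```text
time_s: 19.8
position: [0.8995, -0.1599, 0.4696]
tool_rot: [0.049, 0.533, 0.677, 0.505]
wrist_force: [-1.0, 0.1, -0.7]
grip_width: -0.002
grasp_force: 0.0
```

Request:
jog_arm([
  [-3,-35,-26],
  [-6,-69,-53],
  [-8,-104,-79],
  [-11,-138,-106],
  [-14,-173,-132],
], yaw=[0,0,0,0,0], claw=[1,1,1,1,1])

```text
time_s: 20.3
position: [0.7088, -0.2393, 0.3994]
tool_rot: [0.049, 0.533, 0.677, 0.505]
wrist_force: [-0.6, -1.2, 0.1]
grip_width: -0.0
grasp_force: 0.0
```

Request:
jog_arm([
  [0,-40,-18],
  [0,-80,-36],
  [0,-120,-54],
  [0,-158,-71],
  [0,-191,-86],
], yaw=[0.1,0.2,0.3,0.4,0.5], claw=[1,1,1,1,1])

```text
time_s: 20.8
position: [0.5281, -0.2783, 0.2998]
tool_rot: [-0.079, 0.685, 0.523, 0.501]
wrist_force: [0.1, -0.5, 0.1]
grip_width: -0.002
grasp_force: 0.0
```

Request:
jog_arm([
  [0,0,0],
  [0,0,0],
  [0,0,0],
  [0,0,0],
  [0,0,0],
], yaw=[0.1,0.2,0.3,0.4,0.5], claw=[1,1,1,1,1])

```text
time_s: 21.3
position: [0.5299, -0.2784, 0.3006]
tool_rot: [-0.2, 0.793, 0.337, 0.466]
wrist_force: [0.4, 0.7, 1.0]
grip_width: 0.002
grasp_force: 0.0
```

Run:
```python
from h import *
p,R=show(); print(np.round(R.T,3))
```

```text
t 21.3 p [ 0.5299 -0.2784  0.3006] z [ 0.604  0.632 -0.486] y [ 0.721 -0.693 -0.004] tilt 1.064 q [-1.12  0.49  1.67  0.96  1.55 -0.67] F [0.4 0.7 1. ]
[[ 0.339  0.348  0.874]
 [ 0.721 -0.693 -0.004]
 [ 0.604  0.632 -0.486]]
```

Run:
```python
from h import *
plan((.494,-.143,.138),(.554,-.0796,.089))
```

```text
t 21.3 p [ 0.5299 -0.2784  0.3006] z [ 0.604  0.632 -0.486] y [ 0.721 -0.693 -0.004] tilt 1.064 q [-1.12  0.49  1.67  0.96  1.55 -0.67] F [0.4 0.7 1. ]
to (0.494, -0.143, 0.138) tool mm [-107. -119.  143.] yaw 0
to (0.554, -0.0796, 0.089) tool mm [ -0.  -0. 100.] yaw 0
```

Request:
jog_arm([
  [-20,-22,27],
  [-42,-47,56],
  [-64,-71,86],
  [-86,-95,115],
  [-107,-119,143],
], yaw=[0,0,0,0,0], claw=[1,1,1,1,1])

```text
time_s: 21.8
position: [0.4941, -0.1423, 0.1367]
tool_rot: [-0.199, 0.793, 0.339, 0.466]
wrist_force: [0.6, -0.4, -0.5]
grip_width: -0.002
grasp_force: 0.0
```

Request:
jog_arm([
  [0,0,10],
  [0,0,25],
  [0,0,40],
  [0,0,50],
  [0,0,50],
], yaw=[0,0,0,0,0], claw=[1,1,1,1,1])

```text
time_s: 22.3
position: [0.5252, -0.1109, 0.1135]
tool_rot: [-0.2, 0.792, 0.339, 0.467]
wrist_force: [0.1, -0.5, -0.3]
grip_width: 0.002
grasp_force: 0.0
```

Run:
```python
from h import *
from plant import eyes
import cv2
show()
p,_=eyes.grab_frame("scene"); cv2.imwrite("pics/s1.png",cv2.resize(p[150:330,160:400],(800,600))[:,:,::-1])
plan((.554,-.0796,.089))
```

```text
t 22.3 p [ 0.5252 -0.1109  0.1135] z [ 0.604  0.633 -0.485] y [ 0.724 -0.69  -0.   ] tilt 1.065 q [-0.96  0.72  2.06  1.2   1.17 -1.18] F [ 0.1 -0.5 -0.3]
t 22.35 p [ 0.5249 -0.1113  0.1137] z [ 0.604  0.633 -0.485] y [ 0.723 -0.691 -0.   ] tilt 1.065 q [-0.96  0.72  2.06  1.2   1.17 -1.18] F [0.4 1.1 0.1]
to (0.554, -0.0796, 0.089) tool mm [-1. -1. 50.] yaw 0
```

View pics/s1.png

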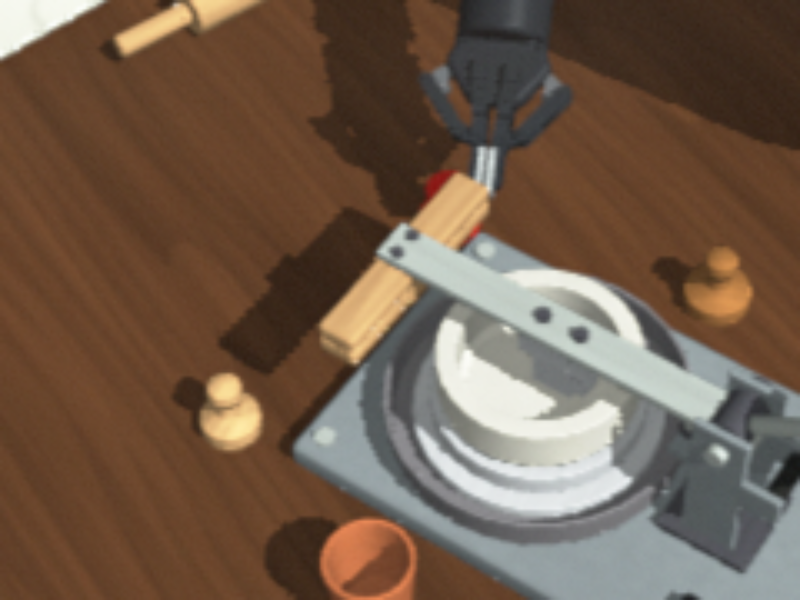

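The scene crop shows the closed fingers at about (485,170), lined up with the handle's near end at about (475,190) and lower than it. Nothing has been disturbed. Next I slide the fingers in underneath.

Request:
jog_arm([
  [0,0,10],
  [0,0,22],
  [0,0,35],
  [0,0,45],
  [0,0,50],
], yaw=[0,0,0,0,0], claw=[1,1,1,1,1])

```text
time_s: 22.85
position: [0.555, -0.0785, 0.0887]
tool_rot: [-0.201, 0.792, 0.338, 0.467]
wrist_force: [-0.8, 0.8, 1.4]
grip_width: -0.002
grasp_force: 0.0
```

```bash
cat > lift.py <<'E'
from h import *
def path(ths,base):
    "TCP along the handle arc, base = TCP world at first contact"
    J=np.array([-.35,.937,0]); p,R=show()
    for t in ths:
        w=np.array(base)+J*(.269*(1-np.cos(t))-.037*np.sin(t))+[0,0,.269*np.sin(t)-.037*np.cos(t)+.037]
        print(t,np.round(w,3),np.round(R.T@(w-p)*1000))
E
python3 - <<'E'
from lift import *
path([0,.05,.1,.2,.3,.4],(.554,-.0796,.101))
E
```

```text
t 22.85 p [ 0.555  -0.0785  0.0887] z [ 0.604  0.633 -0.484] y [ 0.723 -0.691 -0.002] tilt 1.065 q [-0.87  0.77  2.06  1.31  1.12 -1.23] F [-0.8  0.8  1.4]
0 [ 0.554 -0.08   0.101] [10.  0. -7.]
0.05 [ 0.555 -0.081  0.114] [ 21.   1. -14.]
0.1 [ 0.555 -0.082  0.128] [ 33.   2. -21.]
0.2 [ 0.555 -0.081  0.155] [ 57.   2. -34.]
0.3 [ 0.554 -0.079  0.182] [ 81.  -1. -46.]
0.4 [ 0.552 -0.073  0.209] [106.  -6. -57.]
```

Now I raise it slowly and watch the force.

Request:
jog_arm([
  [5,0,-3],
  [10,0,-7],
  [15,0,-10],
  [20,1,-13],
  [22,1,-14],
], yaw=[0,0,0,0,0], claw=[1,1,1,1,1])

```text
time_s: 23.35
position: [0.5541, -0.0819, 0.1163]
tool_rot: [-0.199, 0.792, 0.338, 0.467]
wrist_force: [-1.7, -0.1, -2.8]
grip_width: 0.005
grasp_force: 1.4
```

Run:
```python
from lift import *
path([.05,.1,.2,.3,.4,.5],(.554,-.0796,.101))
```

```text
t 23.35 p [ 0.5541 -0.0819  0.1163] z [ 0.605  0.632 -0.484] y [ 0.722 -0.692 -0.   ] tilt 1.065 q [-0.87  0.71  2.06  1.28  1.14 -1.16] F [-1.7 -0.1 -2.8]
0.05 [ 0.555 -0.081  0.114] [-1. -0.  2.]
0.1 [ 0.555 -0.082  0.128] [11.  0. -5.]
0.2 [ 0.555 -0.081  0.155] [ 34.   0. -18.]
0.3 [ 0.554 -0.079  0.182] [ 59.  -3. -30.]
0.4 [ 0.552 -0.073  0.209] [ 83.  -8. -41.]
0.5 [ 0.549 -0.065  0.234] [107. -15. -50.]
```

Request:
jog_arm([
  [9,0,-4],
  [21,0,-11],
  [34,0,-18],
  [47,-1,-24],
  [59,-3,-30],
], yaw=[0,0,0,0,0], claw=[1,1,1,1,1])

```text
time_s: 23.85
position: [0.5538, -0.0785, 0.1825]
tool_rot: [-0.199, 0.793, 0.338, 0.467]
wrist_force: [-0.1, -1.2, -2.2]
grip_width: 0.002
grasp_force: 1.4
```

Run:
```python
from lift import *
from plant import eyes
import cv2
path([.3,.4,.5,.6,.7],(.554,-.0796,.101))
p,_=eyes.grab_frame("scene"); cv2.imwrite("pics/s2.png",cv2.resize(p[150:330,160:400],(800,600))[:,:,::-1])
```

```text
t 23.85 p [ 0.5538 -0.0785  0.1825] z [ 0.605  0.631 -0.485] y [ 0.722 -0.692 -0.   ] tilt 1.065 q [-0.87  0.57  2.05  1.22  1.19 -1.  ] F [-0.1 -1.2 -2.2]
0.3 [ 0.554 -0.079  0.182] [-0. -0. -0.]
0.4 [ 0.552 -0.073  0.209] [ 24.  -5. -11.]
0.5 [ 0.549 -0.065  0.234] [ 48. -13. -20.]
0.6 [ 0.545 -0.055  0.259] [ 72. -23. -28.]
0.7 [ 0.54  -0.043  0.283] [ 96. -35. -34.]
```

View pics/s2.png

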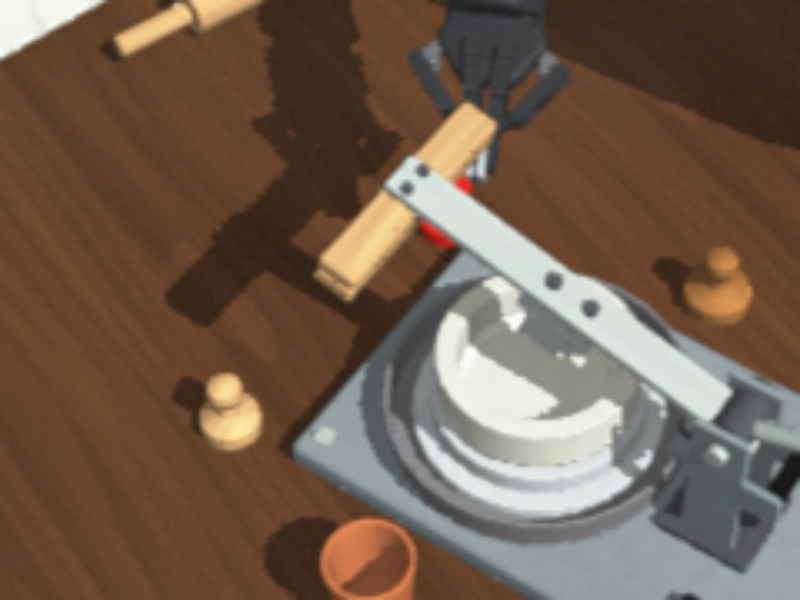

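The handle is rising. Its near end, at about (480,120), rests on the fingers, whose tips show at about (480,165). I continue along the arc.

Request:
jog_arm([
  [11,-2,-5],
  [23,-5,-10],
  [35,-8,-15],
  [47,-13,-20],
  [58,-17,-23],
], yaw=[0,0,0,0,0], claw=[1,1,1,1,1])

```text
time_s: 24.4
position: [0.547, -0.0602, 0.2447]
tool_rot: [-0.2, 0.792, 0.338, 0.467]
wrist_force: [-0.7, -2.7, -0.2]
grip_width: -0.002
grasp_force: 1.0
```

Run:
```python
from lift import *
path([.55,.6,.7,.8,.85],(.554,-.0796,.101))
```

```text
t 24.4 p [ 0.547  -0.0602  0.2447] z [ 0.605  0.632 -0.484] y [ 0.722 -0.692 -0.001] tilt 1.066 q [-0.85  0.43  2.05  1.18  1.23 -0.86] F [-0.7 -2.7 -0.2]
0.55 [ 0.547 -0.061  0.247] [ 2.  0. -1.]
0.6 [ 0.545 -0.055  0.259] [14. -5. -5.]
0.7 [ 0.54  -0.043  0.283] [ 37. -17. -12.]
0.8 [ 0.535 -0.028  0.305] [ 60. -31. -16.]
0.85 [ 0.532 -0.02   0.316] [ 71. -39. -18.]
```

Request:
jog_arm([
  [10,-4,-4],
  [20,-8,-7],
  [30,-13,-10],
  [40,-19,-13],
  [48,-24,-15],
], yaw=[0,0,0,0,0], claw=[1,1,1,1,1])

```text
time_s: 24.9
position: [0.5364, -0.0357, 0.2937]
tool_rot: [-0.2, 0.792, 0.338, 0.467]
wrist_force: [1.5, 0.2, 0.0]
grip_width: 0.001
grasp_force: 0.1
```

Run:
```python
from lift import *
from plant import eyes
import cv2
path([.75,.8,.85,.9],(.554,-.0796,.101))
p,_=eyes.grab_frame("scene"); cv2.imwrite("pics/s3.png",cv2.resize(p[110:350,160:480],(800,600))[:,:,::-1])
```

```text
t 24.9 p [ 0.5364 -0.0357  0.2937] z [ 0.605  0.633 -0.484] y [ 0.723 -0.691 -0.001] tilt 1.066 q [-0.83  0.31  2.06  1.16  1.26 -0.74] F [1.5 0.2 0. ]
0.75 [ 0.538 -0.036  0.294] [1. 1. 1.]
0.8 [ 0.535 -0.028  0.305] [12. -7. -2.]
0.85 [ 0.532 -0.02   0.316] [ 23. -14.  -3.]
0.9 [ 0.529 -0.011  0.326] [ 34. -23.  -5.]
```

View pics/s3.png

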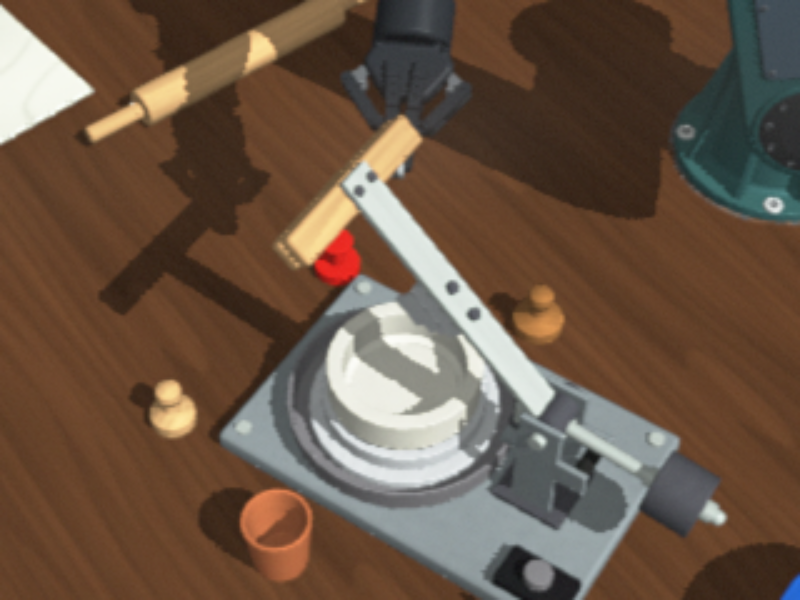

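The force has dropped to nothing. The arm stands at about 0.75 rad with the handle near (350,190), so it should be tipping on its own. I wait and look again.

Request:
jog_arm([
  [0,0,0],
  [0,0,0],
  [0,0,0],
  [0,0,0],
  [0,0,0],
], yaw=[0,0,0,0,0], claw=[1,1,1,1,1])

```text
time_s: 25.45
position: [0.5368, -0.0367, 0.2924]
tool_rot: [-0.2, 0.792, 0.338, 0.467]
wrist_force: [0.4, 0.7, 0.1]
grip_width: -0.002
grasp_force: 0.0
```

Request:
jog_arm([
  [0,0,0],
  [0,0,0],
  [0,0,0],
  [0,0,0],
  [0,0,0],
], yaw=[0,0,0,0,0], claw=[1,1,1,1,1])

```text
time_s: 25.95
position: [0.5367, -0.0365, 0.2928]
tool_rot: [-0.2, 0.792, 0.338, 0.467]
wrist_force: [0.7, 0.1, 0.5]
grip_width: -0.0
grasp_force: 0.0
```

Run:
```python
from h import *
from plant import eyes
import cv2
p,R=show()
im,_=eyes.grab_frame("scene"); cv2.imwrite("pics/s4.png",cv2.resize(im[110:350,160:480],(800,600))[:,:,::-1])
```

```text
t 25.95 p [ 0.5367 -0.0365  0.2928] z [ 0.605  0.632 -0.484] y [ 0.722 -0.691 -0.001] tilt 1.065 q [-0.83  0.31  2.06  1.16  1.26 -0.75] F [0.7 0.1 0.5]
```

View pics/s4.png

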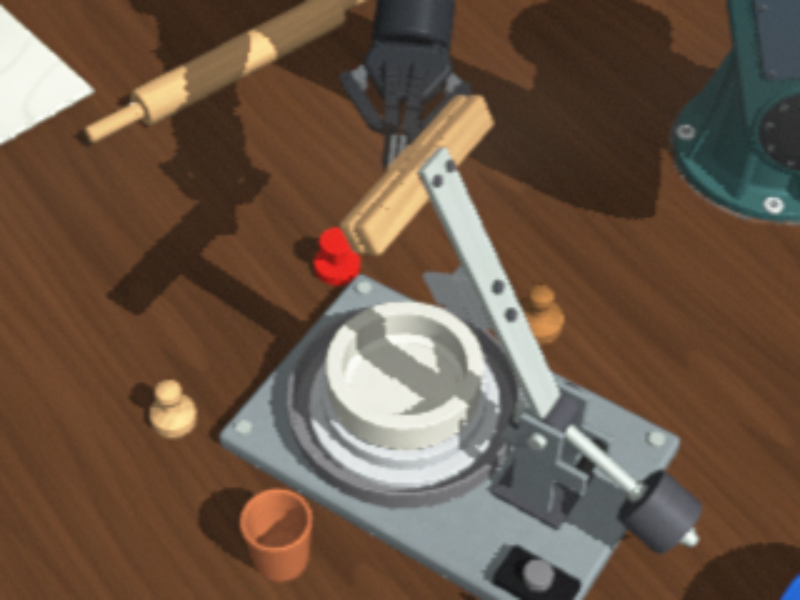

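The arm has tipped further on its own: the handle is now at about (420,170), clear of the fingers. I back away and let it settle.

Request:
jog_arm([
  [0,0,-15],
  [0,0,-40],
  [0,0,-70],
  [0,0,-90],
  [0,0,-100],
], yaw=[0,0,0,0,0], claw=[1,1,1,1,1])

```text
time_s: 26.5
position: [0.4759, -0.1011, 0.3419]
tool_rot: [-0.199, 0.792, 0.338, 0.467]
wrist_force: [0.4, -0.2, -0.3]
grip_width: -0.005
grasp_force: 0.0
```

Request:
jog_arm([
  [0,0,0],
  [0,0,0],
  [0,0,0],
  [0,0,0],
  [0,0,0],
], yaw=[0,0,0,0,0], claw=[1,1,1,1,1])

```text
time_s: 27.0
position: [0.4763, -0.0991, 0.3409]
tool_rot: [-0.2, 0.792, 0.338, 0.467]
wrist_force: [-0.4, -0.1, -0.2]
grip_width: 0.002
grasp_force: 0.0
```

Request:
jog_arm([
  [0,0,0],
  [0,0,0],
  [0,0,0],
  [0,0,0],
  [0,0,0],
], yaw=[0,0,0,0,0], claw=[1,1,1,1,1])

```text
time_s: 27.5
position: [0.4763, -0.0998, 0.3412]
tool_rot: [-0.2, 0.792, 0.338, 0.467]
wrist_force: [0.2, -0.4, 0.1]
grip_width: -0.003
grasp_force: 0.0
```

```bash
cat > ang.py <<'E'
import cv2,numpy as np
from plant import eyes
def ang():
    im,d=eyes.grab_frame("scene"); c=eyes.camera_params("scene"); v,u=np.indices(d.shape)
    P=np.stack([(u-c['cx'])/c['fx']*d,(v-c['cy'])/c['fy']*d,d],-1); T=c['cam_to_world']; P=P@T[:3,:3].T+T[:3,3]
    rel=P-[.540,.215,.150]; x=rel@[-.35,.937,0]; y=rel@[.937,.35,0]; h=cv2.cvtColor(im,cv2.COLOR_RGB2HSV)
    m=(d>0)&(np.abs(y)<.095)&(x>-.4)&(x<.02)&(P[...,2]>.3)&(h[...,1]>70)&(h[...,0]<25)
    return m.sum(),np.median(x[m]),np.median(rel[m][:,2]),np.arctan2(np.median(rel[m][:,2]),-np.median(x[m])),im
E
python3 - <<'E'
from h import *; from ang import *
show(); a=ang(); print(a[:4]); b=ang(); print(b[:4])
cv2.imwrite("pics/s5.png",b[4][:,:,::-1])
E
```

```text
t 27.5 p [ 0.4763 -0.0998  0.3412] z [ 0.605  0.632 -0.484] y [ 0.722 -0.692 -0.001] tilt 1.065 q [-1.04  0.22  2.    1.01  1.47 -0.7 ] F [ 0.2 -0.4  0.1]
(np.int64(1351), np.float64(-0.14759003406512214), np.float64(0.25329361366264247), np.float64(1.0432067923570656))
(np.int64(1345), np.float64(-0.14776609151146167), np.float64(0.2533915264632939), np.float64(1.0428562535614105))
```

View pics/s5.png

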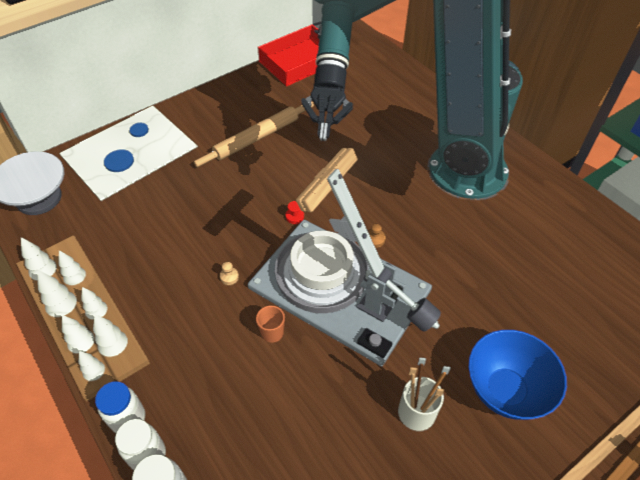

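The arm lies back and isn't moving: two readings give the handle at 1.04 rad. The handle hangs slightly below the arm's line, so that means the arm is on its stop. The stamps, plunger and beaker stand where they were. One last wait and check before handing in.

Request:
jog_arm([
  [0,0,0],
  [0,0,0],
  [0,0,0],
  [0,0,0],
  [0,0,0],
], yaw=[0,0,0,0,0], claw=[1,1,1,1,1])

```text
time_s: 28.1
position: [0.4763, -0.0998, 0.3412]
tool_rot: [-0.2, 0.792, 0.338, 0.467]
wrist_force: [0.4, -1.0, 0.1]
grip_width: -0.001
grasp_force: 0.0
```

Run:
```python
from ang import *
from plant import env
a=ang(); print(a[:4])
if abs(a[3]-1.043)<.003: print(env.finish_job())
```

```text
(np.int64(1350), np.float64(-0.147452218382212), np.float64(0.25336041402779225), np.float64(1.0437277189541903))
the job is handed in; nothing more can be done
None
```

I pushed the template arm up from under the near end of its wooden handle until it tipped past balance by itself; it now lies still on its back stop, the robot is clear, nothing on the bench looks moved, and the job was handed in at about 28 s (no verdict was returned).

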